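# Hold the flask down in the sprung ring of the leak-test stand

## Task

Swing the clamp arm of the test stand back over centre so that it rests open, clear of the sprung ring. Then pick up the round-bellied flask, set it upright in the ring, press it down until the ring is fully home against its stop, and finish while still holding it pressed down there: do not let go. Keep the flask upright all the way and leave the glue bottle and the tape roll standing where they are.

Things in the scene. Friction and masses are not known exactly. Their poses are not given: they have to be found in the camera images.
- stand: Leak-test stand, fixed to the bench: aluminium base plate 110 (x) x 200 (y) x 12 mm, from y = -70 to +130 mm. Origin: on the bench top, on the vertical axis of the ring; x and y level, z up, yaw within about 0.35 rad of the bench. A steel pivot tower for the clamp arm, 46 mm wide in x and 96 mm high, stands 90 mm along +y from the ring's axis.
- cradle_ring (a joint): How far the sprung ring is pressed down (m): 0 = up, 0.018 = fully home on its stop. Three coil springs push it up with about 3 N at the top and 13 N when home (600 N/m); it springs back up when let go. The flask's own weight does not move it.
- ring_mouth (a point): Centre of the upper face of the sprung ring, moves with it; 65 mm above the bench when up, 47 mm when home. Plain steel ring, 76 mm outside, 48 mm bore, 12 mm thick, on three guide pins with springs. The flask's ball belly rests on the rim of the bore; seated, the flask's foot hangs 7 mm below this point.
- clamp_arm (a joint): Angle of the clamp arm (rad): 0 = closed, lying level across the ring so that nothing can be put in; about 1.57 = upright; 2.1 = resting open on its stop, leaning away from the ring. Light friction: its own weight drops it to the closed side before upright and to the open side beyond it. Weighs 100 g.
- clamp_hinge (a point): Point on the arm's hinge axis, 85 mm above the bench, 90 mm along the stand's +y from the ring's axis. The hinge axis is the stand's x axis; the arm lies along the stand's -y when closed, and its end goes up and over to +y as it opens.
- clamp_grip (a point): Middle of the black rubber grip on the free end of the clamp arm, 150 mm from the hinge: 16 mm wide along the hinge axis, 44 mm long along the arm, 18 mm thick. The steel bar is 12 mm wide, 14 mm thick; below it, 90 mm from the hinge, a spindle with a rubber pad 20 mm across reaches 19 mm under the bar's middle line.
- flask: Round-bellied aluminium flask with a long black screw cap, standing upright, 106 mm high, 150 g. Origin: centre of its flat foot (31 mm across); z up along its axis. Belly: ball of radius 32 mm centred 28 mm above the foot. A collar 27 mm across at 57 to 61 mm; cap 24 mm across, from 66 to 106 mm above the foot: grip it there, or press on the cap's flat top.
- glue_bottle: Bystander: small white glue bottle with a red pointed cap, 36 mm across, 112 mm high, standing. Origin: centre of its foot.
- tape_roll: Bystander: roll of masking tape lying flat, 101 mm across, 24 mm high. Origin: centre of its underside.

How it is judged:
By the outcome, as a careful person would: the job done as asked, in the order asked, and still so for the second after the job is handed in, while the arm keeps its last pose, push and grip.
It also fails if it takes over 51 s, if anything falls off the work surface, if the arm or the gripper's body presses on something with over 40 N, if the wrist force passes 120 N, or if a joint passes its speed limit or range.

## Robot

A 7-joint arm with a two-finger parallel gripper is mounted at the origin on a cart in front of the work surface, level with it; the furniture and walls round the work are solid. World frame = base frame: x ahead of the robot, y to its left, z up, the work surface at z = 0. Lengths are in m, angles in rad, forces in N, time in s.
With the tool pointing down it reaches from about 0.4 to 0.875 m from the base axis. Payload 6.5 kg.
Tool frame: the origin (TCP) lies on the mounting face of the last link; the fingertips stand env.tcp_to_tips ahead of it and the grasp point (between the pads) lies 155 mm ahead of it (env.tcp_to_tips is the distance from the TCP to the fingertips, in m); z points along the fingers, y is the line along which they close (so a half turn about z gives the same grasp; the last joint's range is limited). The gripper opens to 85 mm and grips with 20 to 120 N. Pads are 22 mm wide; open, the fingers measure 114 mm over their backs; the gripper's body (76 mm by 85 mm) begins 54 mm behind the grasp point. The pads swing forward as they close: fully open they stand 13 mm farther back than shut.
Start: joints at [1.156, 0.536, -0.004, 1.538, 0.003, 1.067, -0.071], TCP at [0.222, -0.611, 0.405] pointing down, gripper open.
Joint ranges: [-2.7, 2.7], [-0.37, 2.16], [-1.27, 1.26], [0.24, 2.4], [-1.31, 4.45], [0.19, 1.91], [-2.76, 2.76]. Speed limits (rad/s): [2.39, 2.39, 3.14, 3.14, 3.14, 3.14, 3.14].

## Interface

Orientations are given as a rotation vector (axis times angle).
In Python, from bench import env, optics gives the robot as it stands (env), with the cameras (optics).
- The arm moves only by the tool jog_arm, called after ">>>" as name(argument=value, ...), one argument or row to a line, values as JSON. Schema: {"type":"object","properties":{"moves":{"type":"array","items":{"type":"array","items":{"type":"array","items":{"type":"number"},"minItems":6,"maxItems":6},"minItems":1,"maxItems":20},"minItems":1,"maxItems":1},"aperture":{"type":"number"},"squeeze":{"type":"number"},"only":{"type":"string"},"quiet":{"type":"boolean"},"lines":{"type":"string"}},"required":["moves"],"additionalProperties":false}. moves is a list that holds a single list of rows (three levels of brackets), with 1 to 20 rows, each of 6 numbers: dx, dy, dz in shares of 1 m (1.0 is 1 m), then a rotation vector rx, ry, rz in a scale on which 1.0 is pi rad; each row shifts and turns the commanded pose from where the row before left it, along the tool's axes as they then stand; what a row does not reach is not made up. A row lasts 1/12 s, in which the tool goes at most 0.0417 m and 0.125 rad, less where a joint would pass 70% of its speed; a pose out of reach is approached as far as the arm can. aperture is the finger opening in m, set as the call begins (left out keeps the last). The fingers move at their own pace and stop on an object; squeeze is the grip in N (left out, the last holds). Time passes only in rows, so rows that do not move let the fingers close. The tool returns the time, the measured TCP pose, the force, the opening and the grip force at its end. only (a regular expression) keeps the lines of the reply that match it, lines (a string "A,B") keeps lines A to B, and quiet returns only ok. No shift or turn number may pass 1 either way. Input that does not fit is refused with a message, and nothing moves.
- env.get_state(): the state, without advancing time (a new reading comes with each control period).
- optics.read_camera(name): name is "side" or "top" or "wrist"; returns a dict with "img" (400x640x3 uint8, red, green, blue), "K" (3x3 intrinsics, pixels), "k1" (the pictures are not rectified: a ray, as slopes to the right and down, at radius r is drawn at 1 + k1 r^2 times it, then the intrinsics apply), "world_from_camera" (4x4, takes a point from camera to world coordinates). Camera axes: x right, y down, z forward; pixel columns grow to the right and rows downward; lengths in m; the calibration is good to about 2 mm. A picture is of the moment at which its call begins. There is no depth.
- env.close_job(): hands the job in; it is judged then, once.
The state is a dict: "t": time; "joints": joint angles; "dq": joint speeds; "tau": joint torques, N m; "tool_pos": TCP position; "tcp_rot": TCP orientation; "wrist_force": force on the tool from outside, world axes, zero at the start; "ft_torque": the same for the moment, N m; "finger_gap": finger opening in m; "grasp_force": force on a finger pad.
Only numpy, scipy, OpenCV 4.12 (cv2) and the standard library are available. Lean on these libraries where they do the work, as an engineer would, in place of code of your own. Each camera call takes 0.05 s, during which the arm holds its last target. There are 200 camera calls.

## Working session

There is one attempt and no reset: what is moved stays moved. The work goes in short steps, Python scripts to look and compute and a tool call to move; the robot and the scene stay as the last step left them, time stands still between calls to the robot, and variables do not carry over. Pictures are saved under pics/ and viewed, at most 10 in all, crops included, and the job is handed in when it is done.

```bash
ls; mkdir -p pics
```

Run:
```python
from bench import env, optics
import cv2,numpy as np
print(env.tcp_to_tips, env.get_state())
for n in("side","top"):
    c=optics.read_camera(n); np.savez(f"pics/{n}.npz",**c); cv2.imwrite(f"pics/{n}0.png",c["img"][...,::-1]); print(c["K"],c["k1"],c["world_from_camera"])
```

```text
bench.py
pics
0.1734 {'t': 0.0, 'joints': array([ 1.15579204,  0.53720679, -0.0044563 ,  1.53885205,  0.00260517,
        1.06730952, -0.07119501]), 'dq': array([-4.26378283e-05,  1.73580576e-03, -9.31228539e-04, -2.19603623e-03,
        1.20275023e-04,  8.05015644e-04, -3.10554898e-04]), 'tau': array([ 9.22698782e-04, -5.83410466e+01,  1.04910560e+00, -2.59102070e+01,
        1.23351876e-02,  9.65649117e-03, -6.83353551e-05]), 'tool_pos': array([ 0.22205461, -0.61054941,  0.40379456]), 'tcp_rot': array([-3.09221937e+00, -5.44975500e-01,  6.74493147e-04]), 'wrist_force': array([-0.31430021, -0.16655996, -0.12730436]), 'ft_torque': array([-0.0081096 ,  0.02796372,  0.01319368]), 'grasp_force': 0.0, 'finger_gap': 0.08511127807762482}
[[492.16582569   0.         318.77761956]
 [  0.         492.16582569 200.04306088]
 [  0.           0.           1.        ]] -0.11529159910918939 [[-0.99801764 -0.02231528  0.0588458   0.46130136]
 [-0.06095945  0.57519555 -0.8157414   0.88873527]
 [-0.01564435 -0.81771151 -0.57541563  0.67427133]
 [ 0.          0.          0.          1.        ]]
[[435.67796607   0.         312.38400173]
 [  0.         435.67796607 200.30457824]
 [  0.           0.           1.        ]] 0.03600961050255282 [[-2.35655023e-02 -9.95141671e-01  9.55914282e-02  4.29738155e-01]
 [-9.99721847e-01  2.33670402e-02 -3.19518306e-03  5.33940079e-02]
 [ 9.45971066e-04 -9.56401352e-02 -9.95415526e-01  1.06335795e+00]
 [ 0.00000000e+00  0.00000000e+00  0.00000000e+00  1.00000000e+00]]
```

View pics/side0.png

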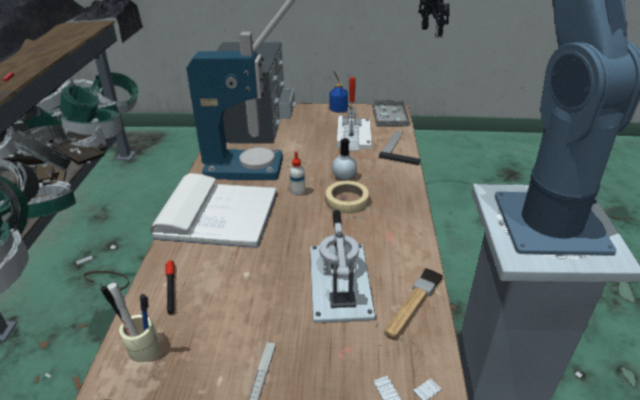

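View pics/top0.png

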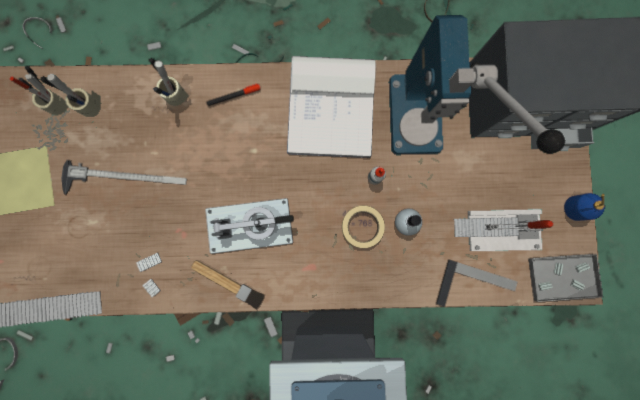

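Side view: stand ring near (340,255), grip (337,218), flask (345,165), tape (347,196), glue (297,178). Top view: stand (250,226), grip (283,219), flask (408,222), glue (377,175), tape (363,227). Next I zoom in.

Create h.py:
```python
import numpy as np,cv2
def load(n): return dict(np.load(f"pics/{n}.npz"))
def ray(c,u,v):
    K=c["K"]; d=np.array([(u-K[0,2])/K[0,0],(v-K[1,2])/K[1,1]]); s=d.copy()
    for _ in range(30): s=d/(1+c["k1"]*(s@s))
    T=c["world_from_camera"]; w=T[:3,:3]@np.r_[s,1]; return T[:3,3],w/np.linalg.norm(w)
def tri(*obs): # (cam,u,v)...
    A=np.zeros((3,3));b=np.zeros(3);R=[ray(*o) for o in obs]
    for o,d in R: P=np.eye(3)-np.outer(d,d);A+=P;b+=P@o
    p=np.linalg.solve(A,b); return p,[np.linalg.norm((np.eye(3)-np.outer(d,d))@(p-o)) for o,d in R]
def atz(c,u,v,z):
    o,d=ray(c,u,v); return o+d*(z-o[2])/d[2]
def proj(c,p):
    T=np.linalg.inv(c["world_from_camera"]); q=T[:3,:3]@np.asarray(p)+T[:3,3]; s=q[:2]/q[2]; s=s*(1+c["k1"]*(s@s)); return c["K"][:2,:2]@s+c["K"][:2,2]
def crop(c,u,v,w,h,k): return cv2.resize(c["img"][v:v+h,u:u+w,::-1],None,fx=k,fy=k,interpolation=cv2.INTER_CUBIC)
```

Run:
```python
from h import *
s,t=load("side"),load("top")
a=np.vstack([np.hstack([crop(s,300,200,80,60,5),crop(s,300,260,80,60,5)]),np.hstack([crop(t,200,195,100,60,4),crop(s,305,130,80,60,5)[:240]])])
b=crop(t,350,160,100,80,4)
cv2.imwrite("pics/z1.png",a);print(a.shape)
c=np.hstack([crop(t,350,160,90,90,4),crop(s,280,130,90,90,4)]);cv2.imwrite("pics/z2.png",c);print(c.shape)
```

```text
(540, 800, 3)
(360, 720, 3)
```

View pics/z1.png

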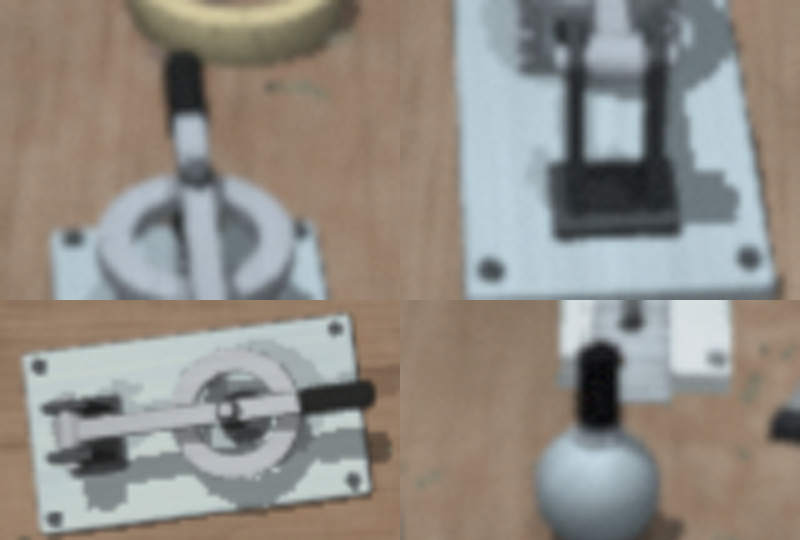

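View pics/z2.png

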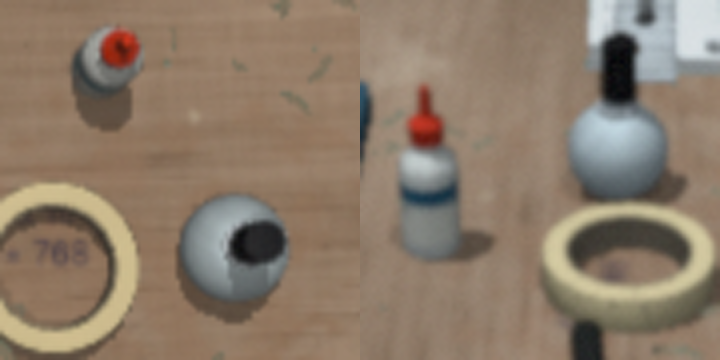

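Zooms: flask belly at top (408.2,222), side (344.4,167.5). Cap top at top (417.7,220.2), side (345,140.2). Ring at top (259.4,223.3). Grip middle at top (284.5,219.2), side (337,216.6). Base-plate corners are clear in the top view. The arm is closed, and the tape lies between the stand and the flask.

Run:
```python
from h import *
np.set_printoptions(precision=4,suppress=True)
s,t=load("side"),load("top")
print("belly",tri((t,408,221.8),(s,344.2,167.3)))
print("cap",tri((t,417.6,220.1),(s,344.9,140.1)))
print("grip",tri((t,284.4,219.1),(s,337,216.5)))
print("ring",tri((t,259.3,223.2),(s,339.5,247.5)), atz(t,259.3,223.2,.065))
C=[atz(t,200+x/4,195+(y-300)/4,.012) for x,y in[(22,353),(350,314),(371,492),(43,533)]]
print(np.array(C)); m=np.mean(C,0); print("mid",m)
ax=(C[0]+C[3]-C[1]-C[2])[:2]; L=np.linalg.norm(ax)/2; ay=ax/np.linalg.norm(ax); print("len",L,np.linalg.norm(C[0]-C[3]),"yaw",np.arctan2(-ay[0],ay[1]))
print("origin",m[:2]-ay*.03,"hinge",m[:2]+ay*.06,"grip",m[:2]-ay*.09)
print("glue",tri((t,350+121/4,160+48/4),(s,280+65/4,130+92/4)),"tape",atz(t,350+53/4,160+268/4,.024),"base glue",atz(s,280+70/4,130+250/4,0))
```

```text
belly (array([ 0.4724, -0.1759,  0.0263]), [np.float64(0.000272624576361167), np.float64(0.00027262457636114697)])
cap (array([ 0.4722, -0.1805,  0.1014]), [np.float64(0.0006705187611708904), np.float64(0.0006705187611709306)])
grip (array([0.4822, 0.1138, 0.089 ]), [np.float64(0.00037352707714235833), np.float64(0.0003735270771422856)])
ring (array([0.4755, 0.1735, 0.0601]), [np.float64(0.0005272861402535736), np.float64(0.0005272861402535074)]) [0.4758 0.1729 0.065 ]
[[0.5175 0.3084 0.012 ]
 [0.5365 0.1102 0.012 ]
 [0.4289 0.0996 0.012 ]
 [0.4093 0.2958 0.012 ]]
mid [0.4731 0.2035 0.012 ]
len 0.19818357731797095 0.10890412797565871 yaw 0.0974609762420369
origin [0.476  0.1737] hinge [0.4672 0.2632] grip [0.4818 0.114 ]
glue (array([ 0.582 , -0.1014,  0.1078]), [np.float64(0.0010494940548320937), np.float64(0.0010494940548321388)]) tape [ 0.4629 -0.0695  0.024 ] base glue [ 0.584 -0.097  0.   ]
```

Units first: turns go in shares of pi rad. So -0.12 rad / 3.1416 = -0.0382.

>>> jog_arm(
  moves=[
    [[0,0,0,0,0,-0.0382],[0,0,0,0,0,-0.0382],[0,0,0,0,0,-0.0382],[0,0,0,0,0,-0.0382],[0,0,0,0,0,-0.0382],[0,0,0,0,0,-0.0382],[0,0,0,0,0,-0.0382],[0,0,0,0,0,-0.0382],[0,0,0,0,0,-0.0382],[0,0,0,0,0,-0.0382],[0,0,0,0,0,-0.0382],[0.01,0.035,0,0,0,0],[0.01,0.035,0,0,0,0],[0.01,0.035,0,0,0,0],[0.01,0.035,0,0,0,0],[0.01,0.035,0,0,0,0],[0.01,0.035,0,0,0,0],[0.01,0.035,0,0,0,0],[0.01,0.035,0,0,0,0],[0.01,0.035,0,0,0,0]],
  ],
  aperture=0.085,
)

```text
t: 1.77
tool_pos: [0.5282, -0.4895, 0.4041]
tcp_rot: [-2.109, -2.327, 0.0]
wrist_force: [0.6, -0.4, -0.2]
finger_gap: 0.0851
grasp_force: 0.0
```

Add to h.py:
```python
def togo(p): # grasp point world target -> tool-frame shift, tool yaw error
    from bench import env, optics; from scipy.spatial.transform import Rotation as Ro
    s=env.get_state(); R=Ro.from_rotvec(s["tcp_rot"]).as_matrix(); g=s["tool_pos"]+R@[0,0,.155]
    print("t",s["t"],"grasp",g.round(4),"go",(R.T@(np.array(p)-g)).round(4)); print("R",R.round(3).tolist(),"q",s["joints"].round(2),"F",s["wrist_force"].round(1))
```

```bash
python3 -c "
from h import *;togo([.482,.114,.16])"
```

```text
t 1.7667 grasp [ 0.528  -0.4895  0.2491] go [0.605  0.0133 0.0895]
R [[-0.098, 0.995, -0.001], [0.995, 0.098, 0.001], [0.001, -0.001, -1.0]] q [ 0.88  0.69 -0.32  1.31  0.22  1.18  0.64] F [ 0.6 -0.4 -0.2]
```

>>> jog_arm(
  moves=[
    [[0.04,0,0,0,0,0],[0.04,0,0,0,0,0],[0.04,0,0,0,0,0],[0.04,0,0,0,0,0],[0.04,0,0,0,0,0],[0.04,0.001,0,0,0,0],[0.04,0.002,0,0,0,0],[0.04,0.002,0,0,0,0],[0.04,0.002,0,0,0,0],[0.04,0.002,0,0,0,0],[0.04,0.002,0,0,0,0],[0.04,0.002,0,0,0,0],[0.04,0,0,0,0,0],[0.04,0,0,0,0,0],[0.025,0,0.02,0,0,0],[0.015,0,0.03,0,0,0],[0,0,0.03,0,0,0],[0,0,0.01,0,0,0],[0,0,0,0,0,0],[0,0,0,0,0,0]],
  ],
)

```text
t: 3.43
tool_pos: [0.4813, 0.1074, 0.315]
tcp_rot: [-2.111, -2.326, 0.001]
wrist_force: [1.1, 0.1, 0.3]
finger_gap: 0.0848
grasp_force: 0.0
```

Run:
```python
from h import *;togo([.482,.114,.086])
from bench import env, optics
c=optics.read_camera("wrist");np.savez("pics/w1.npz",**c);cv2.imwrite("pics/w1.png",c["img"][...,::-1])
print(proj(c,[.482,.114,.085]),proj(c,[.476,.1735,.065]))
```

```text
t 3.4333 grasp [0.4812 0.1073 0.16  ] go [0.0066 0.0015 0.074 ]
R [[-0.097, 0.995, -0.001], [0.995, 0.097, -0.0], [-0.0, -0.001, -1.0]] q [ 0.11  0.45 -0.51  2.    0.31  0.77 -0.5 ] F [1.1 0.1 0.3]
[326.77410258 211.64614026] [326.54675229 130.08873993]
```

View pics/w1.png

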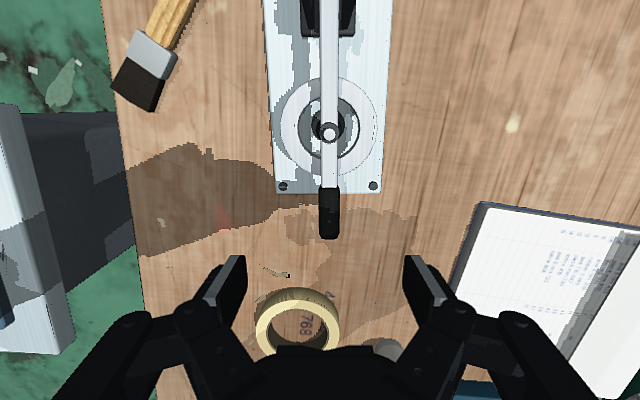

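Wrist view: grip from (329,187) to (329,239), ring centre (326,130). Both agree with the projected positions within 2 px, and the arm is centred between the fingers. Going down and closing.

>>> jog_arm(
  moves=[
    [[0.003,0.001,0.02,0,0,0],[0.003,0.001,0.02,0,0,0],[0.001,0.001,0.02,0,0,0],[0,0,0.014,0,0,0],[0,0,0,0,0,0]],
  ],
)

```text
t: 3.9
tool_pos: [0.4834, 0.1145, 0.24]
tcp_rot: [-2.111, -2.326, 0.002]
wrist_force: [0.2, 0.1, 1.1]
finger_gap: 0.0851
grasp_force: 0.0
```

>>> jog_arm(
  moves=[
    [[0,0,0,0,0,0],[0,0,0,0,0,0],[0,0,0,0,0,0],[0,0,0,0,0,0],[0,0,0,0,0,0],[0,0,0,0,0,0],[0,0,0,0,0,0],[0,0,0,0,0,0]],
  ],
  aperture=0.0,
  squeeze=25,
)

```text
t: 4.57
tool_pos: [0.4835, 0.1152, 0.2412]
tcp_rot: [2.109, 2.327, 0.0]
wrist_force: [-1.8, -1.1, 6.5]
finger_gap: 0.0152
grasp_force: 31.2
```

```bash
python3 -c "
from h import *;togo([.482,.114,.086])
import numpy as np
a=np.arange(0,1.96,.15);print((.15*np.diff(-np.cos(a))).round(4),(-.15*np.diff(np.sin(a))).round(4))"
```

```text
t 4.5667 grasp [0.4837 0.1152 0.0862] go [-0.001  -0.0018  0.0002]
R [[-0.098, 0.995, 0.001], [0.995, 0.098, -0.0], [-0.0, 0.001, -1.0]] q [ 0.03  0.58 -0.44  2.02  0.42  0.62 -0.6 ] F [-1.8 -1.1  6.5]
[0.0017 0.005  0.0082 0.0113 0.014  0.0165 0.0186 0.0203 0.0215 0.0222
 0.0225 0.0222 0.0214] [-0.0224 -0.0219 -0.0209 -0.0195 -0.0175 -0.0153 -0.0126 -0.0097 -0.0066
 -0.0033  0.0001  0.0035  0.0067]
```

>>> jog_arm(
  moves=[
    [[0.001,0,-0.011,0,0,0],[0.001,0,-0.011,0,0,0],[0.002,0,-0.011,0,0,0],[0.003,0,-0.011,0,0,0],[0.004,0,-0.01,0,0,0],[0.004,0,-0.01,0,0,0],[0.006,0,-0.01,0,0,0],[0.006,0,-0.01,0,0,0],[0.007,0,-0.009,0,0,0],[0.007,0,-0.008,0,0,0],[0.008,0,-0.008,0,0,0],[0.008,0,-0.007,0,0,0],[0,0,0,0,0,0]],
  ],
)

```text
t: 5.65
tool_pos: [0.4775, 0.1737, 0.3581]
tcp_rot: [2.108, 2.329, 0.001]
wrist_force: [2.3, -1.0, 1.9]
finger_gap: 0.0153
grasp_force: 33.1
```

```bash
python3 -c "
from h import *;togo([.482,.114,.086])"
```

```text
t 5.65 grasp [0.4776 0.1737 0.2031] go [-0.0599 -0.0016  0.1171]
R [[-0.1, 0.995, 0.001], [0.995, 0.1, 0.0], [0.0, 0.001, -1.0]] q [ 0.01  0.41 -0.55  1.93  0.28  0.87 -0.59] F [ 2.3 -1.   1.9]
```

>>> jog_arm(
  moves=[
    [[0.0097,0,-0.0063,0,0,0],[0.0098,0,-0.0063,0,0,0],[0.0106,0,-0.0048,0,0,0],[0.0106,0,-0.0047,0,0,0],[0.0112,0,-0.003,0,0,0],[0.0112,0,-0.003,0,0,0],[0.0115,0,-0.0013,0,0,0],[0.0116,0,-0.0013,0,0,0],[0.0116,0,0.0005,0,0,0],[0.0116,0,0.0006,0,0,0],[0.0113,0,0.0023,0,0,0],[0.0114,0,0.0024,0,0,0],[0,0,0,0,0,0]],
  ],
)

```text
t: 6.73
tool_pos: [0.464, 0.3062, 0.381]
tcp_rot: [-2.105, -2.329, -0.002]
wrist_force: [-0.9, 0.2, 3.5]
finger_gap: 0.0153
grasp_force: 37.5
```

Run:
```python
from h import *;togo([.467,.263,.085])
from bench import env, optics
c=optics.read_camera("side");np.savez("pics/s2.npz",**c);cv2.imwrite("pics/s2.png",crop(c,240,130,200,150,4))
```

```text
t 6.7333 grasp [0.4639 0.3066 0.226 ] go [-0.044  -0.0013  0.1409]
R [[-0.101, 0.995, -0.001], [0.995, 0.101, 0.002], [0.002, -0.0, -1.0]] q [-0.22  0.47 -0.58  1.79  0.3   0.97 -0.82] F [-0.9  0.2  3.5]
```

View pics/s2.png

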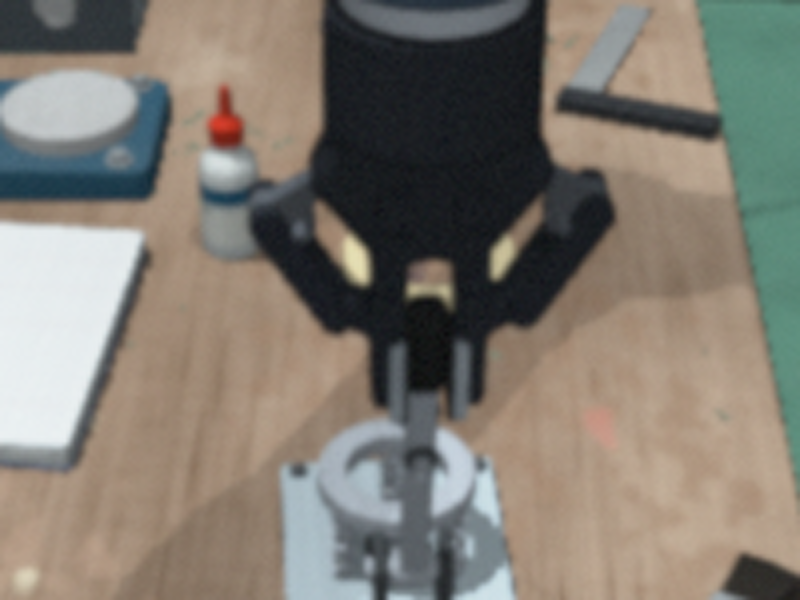

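The arm is held past upright (about 1.87 rad). I lower it nearly to its stop, then let go.

>>> jog_arm(
  moves=[
    [[0.008,0,0.0025,0,0,0],[0.008,0,0.003,0,0,0],[0.008,0,0.0035,0,0,0],[0,0,0,0,0,0]],
  ],
)

```text
t: 7.12
tool_pos: [0.4619, 0.3284, 0.3723]
tcp_rot: [-2.108, -2.328, -0.0]
wrist_force: [-1.6, -0.7, 4.3]
finger_gap: 0.0153
grasp_force: 38.4
```

>>> jog_arm(
  moves=[
    [[0,0,0,0,0,0],[0,0,0,0,0,0],[0,0,0,0,0,0],[0,0,0,0,0,0],[0,0,0,0,0,0],[0,0,-0.02,0,0,0],[0,0,-0.03,0,0,0],[0,0,-0.03,0,0,0],[0,0,-0.015,0,0,0],[0,0,0,0,0,0]],
  ],
  aperture=0.085,
)

```text
t: 7.95
tool_pos: [0.4631, 0.3281, 0.4717]
tcp_rot: [2.109, 2.326, 0.011]
wrist_force: [0.3, 0.6, -0.4]
finger_gap: 0.0852
grasp_force: 0.0
```

Run:
```python
from h import *;togo([.472,-.178,.2])
```

```text
t 7.95 grasp [0.464  0.3287 0.3167] go [-0.5055 -0.0421  0.1146]
R [[-0.098, 0.995, 0.006], [0.995, 0.098, 0.004], [0.004, 0.006, -1.0]] q [-0.23  0.39 -0.61  1.66  0.24  1.16 -0.8 ] F [ 0.3  0.6 -0.4]
```

>>> jog_arm(
  moves=[
    [[-0.03,-0.003,0,0,0,0],[-0.035,-0.003,0,0,0,0],[-0.035,-0.003,0,0,0,0],[-0.035,-0.003,0,0,0,0],[-0.035,-0.003,0,0,0,0],[-0.035,-0.003,0,0,0,0],[-0.035,-0.003,0,0,0,0],[-0.035,-0.003,0,0,0,0],[-0.035,-0.003,0.01,0,0,0],[-0.035,-0.003,0.02,0,0,0],[-0.035,-0.003,0.02,0,0,0],[-0.035,-0.003,0.02,0,0,0],[-0.03,-0.003,0.02,0,0,0],[-0.015,-0.003,0.02,0,0,0],[0,0,0,0,0,0],[0,0,0,0,0,0]],
  ],
)

```text
t: 9.28
tool_pos: [0.4649, -0.135, 0.3563]
tcp_rot: [-2.11, -2.323, 0.002]
wrist_force: [-0.1, 0.1, -0.2]
finger_gap: 0.0849
grasp_force: 0.0
```

Run:
```python
from h import *;togo([.472,-.178,.09])
from bench import env, optics
ims=[]
for n in("wrist","side","top"):
    c=optics.read_camera(n);np.savez(f"pics/{n}3.npz",**c);ims.append(c)
print([proj(ims[0],[.472,-.178,z]) for z in(.106,.028)])
a=np.vstack([np.hstack([crop(ims[1],290,180,100,150,2),crop(ims[2],150,150,300,150,2)]),np.hstack([crop(ims[0],120,100,400,150,2)])]);print(a.shape);cv2.imwrite("pics/z3.png",a)
```

```text
t 9.2833 grasp [ 0.4644 -0.1349  0.2013] go [-0.0438  0.0037  0.1113]
R [[-0.096, 0.995, -0.003], [0.995, 0.096, 0.001], [0.001, -0.003, -1.0]] q [ 0.5   0.35 -0.37  1.99  0.17  0.83  0.13] F [-0.1  0.1 -0.2]
[array([328.830519  , 255.40241413]), array([328.05622797, 221.22634708])]
(600, 800, 3)
```

View pics/z3.png

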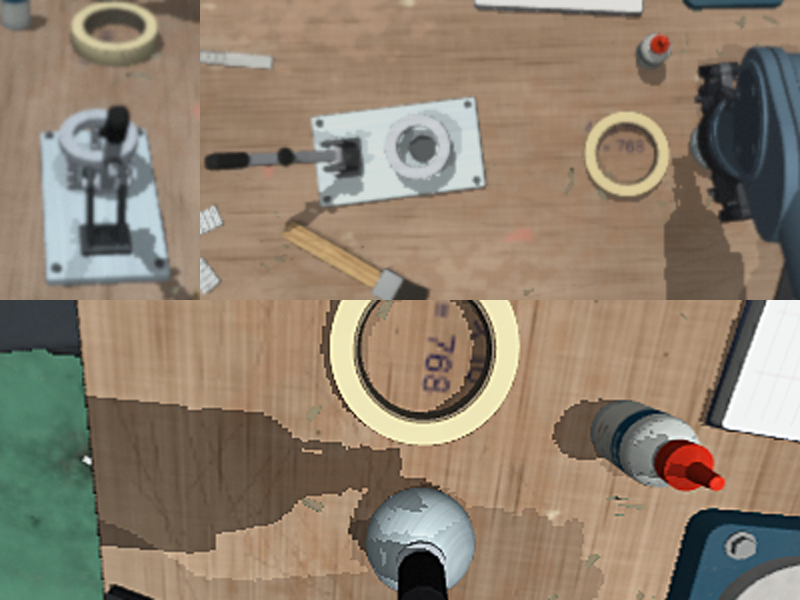

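The clamp arm rests open and the ring is clear, with its centre near top (259.5,224). In the wrist view the flask belly is at (330,220) against (328,221) predicted. I shift the flask x by +1.5 mm and go down.

>>> jog_arm(
  moves=[
    [[-0.022,0.003,0,0,0,0],[-0.022,0.002,0,0,0,0],[0,0,0,0,0,0],[0,0,0.025,0,0,0],[0,0,0.025,0,0,0],[0,0,0.025,0,0,0],[0,0,0.02,0,0,0],[0,0,0.016,0,0,0],[0,0,0,0,0,0],[0,0,0,0,0,0]],
  ],
)

```text
t: 10.27
tool_pos: [0.4754, -0.1768, 0.247]
tcp_rot: [-2.108, -2.329, -0.001]
wrist_force: [-0.2, 0.2, -0.0]
finger_gap: 0.0852
grasp_force: 0.0
```

Run:
```python
from h import *;togo([.4735,-.178,.09])
```

```text
t 10.2667 grasp [ 0.4754 -0.1767  0.092 ] go [-0.0011 -0.002   0.002 ]
R [[-0.1, 0.995, -0.0], [0.995, 0.1, 0.001], [0.001, -0.0, -1.0]] q [ 0.5   0.56 -0.29  2.    0.26  0.62  0.13] F [-0.2  0.2 -0. ]
```

>>> jog_arm(
  moves=[
    [[-0.001,-0.001,0.002,0,0,0],[0,0,0,0,0,0],[0,0,0,0,0,0],[0,0,0,0,0,0],[0,0,0,0,0,0],[0,0,0,0,0,0],[0,0,0,0,0,0],[0,0,0,0,0,0],[0,0,0,0,0,0],[0,0,0,0,0,0]],
  ],
  aperture=0.0,
  squeeze=70,
)

```text
t: 11.1
tool_pos: [0.4743, -0.1791, 0.2453]
tcp_rot: [2.11, 2.327, 0.0]
wrist_force: [-1.3, 0.9, 6.2]
finger_gap: 0.0222
grasp_force: 68.3
```

>>> jog_arm(
  moves=[
    [[0,0,-0.01,0,0,0],[0,0,-0.02,0,0,0],[0,0,-0.03,0,0,0],[0,0,-0.03,0,0,0],[0,0,-0.02,0,0,0],[0,0,-0.01,0,0,0],[0,0,0,0,0,0]],
  ],
)

```text
t: 11.68
tool_pos: [0.4747, -0.1792, 0.367]
tcp_rot: [2.107, 2.324, 0.002]
wrist_force: [0.3, -0.7, -1.4]
finger_gap: 0.0226
grasp_force: 68.6
```

Run:
```python
from h import *
t=load("top3");w=load("wrist3")
print(atz(t,259.5,224.3,.065))
togo([.476,.1735,.21])
```

```text
[0.47330841 0.17246636 0.065     ]
t 11.6833 grasp [ 0.4754 -0.1795  0.212 ] go [0.3512 0.0351 0.0014]
R [[-0.098, 0.995, 0.004], [0.995, 0.098, -0.002], [-0.002, 0.004, -1.0]] q [ 0.56  0.37 -0.36  1.93  0.17  0.87  0.22] F [ 0.3 -0.7 -1.4]
```

>>> jog_arm(
  moves=[
    [[0.015,0.002,0,0,0,0],[0.025,0.004,0,0,0,0],[0.03,0.004,0,0,0,0],[0.03,0.004,0,0,0,0],[0.03,0.004,0,0,0,0],[0.03,0.004,0,0,0,0],[0.03,0.004,0,0,0,0],[0.03,0.004,0,0,0,0],[0.025,0.004,0,0,0,0],[0.015,0.001,0,0,0,0],[0.01,0,0,0,0,0],[0,0,0,0,0,0],[0,0,0,0,0,0],[0,0,0,0,0,0]],
  ],
)

```text
t: 12.85
tool_pos: [0.4824, 0.0916, 0.364]
tcp_rot: [-2.112, -2.326, 0.003]
wrist_force: [0.8, 0.2, -0.8]
finger_gap: 0.0222
grasp_force: 68.6
```

Run:
```python
from h import *;togo([.476,.1735,.21])
from bench import env, optics
w=optics.read_camera("wrist");np.savez("pics/w4.npz",**w);t=optics.read_camera("top");np.savez("pics/t4.npz",**t)
def draw(c,o):
    c=dict(c);im=c["img"].copy()
    return c
a=crop(w,200,0,240,180,3)[:,:480+240];b=crop(load("top3"),230,195,60,60,8)
cv2.imwrite("pics/w4.png",a);print(a.shape)
cv2.imwrite("pics/t4z.png",b)
print(proj(w,[.476,.1735,.065]))
```

```text
t 12.85 grasp [0.4823 0.0914 0.209 ] go [ 0.0823  0.0017 -0.0011]
R [[-0.096, 0.995, -0.001], [0.995, 0.096, -0.001], [-0.001, -0.001, -1.0]] q [ 0.1   0.36 -0.46  1.97  0.21  0.86 -0.37] F [ 0.8  0.2 -0.8]
(540, 720, 3)
[326.80255017 107.63206994]
```

View pics/w4.png

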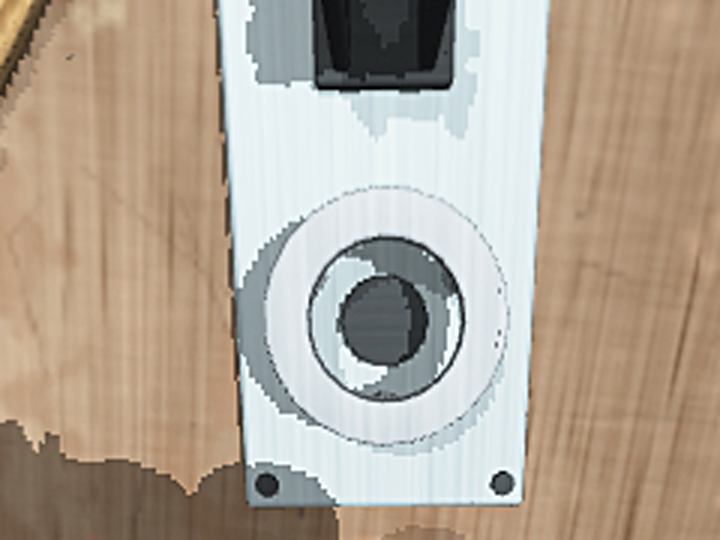

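View pics/t4z.png

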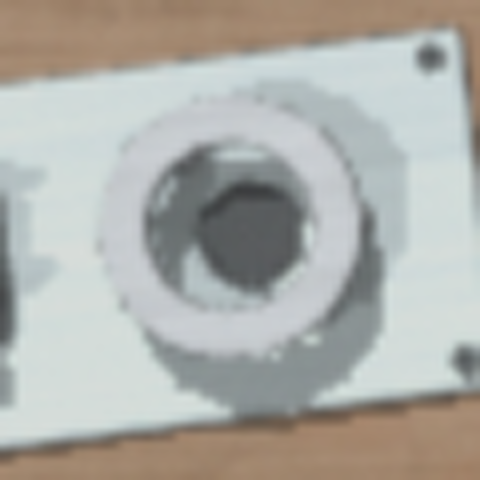

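The ring's upper-face centre is at (328.3,105) in the wrist view and (258.2,222.8) in the top view.

Run:
```python
from h import *
w=load("w4");t=load("top3");w1=load("w1")
p=tri((w,328.3,105),(t,258.2,222.8));print(p,atz(w,328.3,105,.065),atz(t,258.2,222.8,.065),atz(w1,326.5,126,.065))
# wrist bias check on the flask at the earlier wrist view: belly centre
print(tri((load("wrist3"),329.8,219.8),(load("top"),408,221.8),(load("side"),344.2,167.3)), atz(load("wrist3"),329.8,219.8,.028),atz(load("top"),408,221.8,.028))
togo([.4765,.1755,.21])
```

```text
(array([0.47711144, 0.1759365 , 0.06039285]), [np.float64(8.76048570434908e-05), np.float64(8.760485704358585e-05)]) [0.47714296 0.17590708 0.065     ] [0.47681015 0.17539816 0.065     ] [0.47566074 0.17653441 0.065     ]
(array([ 0.4729333 , -0.17623453,  0.02621737]), [np.float64(0.0011138591685391681), np.float64(0.0004114987047731571), np.float64(0.0007959776990577775)]) [ 0.47385026 -0.1759975   0.028     ] [ 0.47262598 -0.17549116  0.028     ]
t 12.95 grasp [0.4825 0.0915 0.2093] go [ 0.0842  0.002  -0.0008]
R [[-0.096, 0.995, -0.0], [0.995, 0.096, -0.001], [-0.001, -0.001, -1.0]] q [ 0.1   0.36 -0.46  1.97  0.21  0.86 -0.37] F [ 0.6  0.7 -0.6]
```

>>> jog_arm(
  moves=[
    [[0.01,0.001,0,0,0,0],[0.02,0.001,0,0,0,0],[0.02,0,0,0,0,0],[0.02,0,0,0,0,0],[0.01,0,0,0,0,0],[0.002,0,0,0,0,0],[0,0,0,0,0,0],[0,0,0.01,0,0,0],[0,0,0.015,0,0,0],[0,0,0.015,0,0,0],[0,0,0.01,0,0,0],[0,0,0.005,0,0,0],[0,0,0,0,0,0],[0,0,0,0,0,0]],
  ],
)

```text
t: 14.12
tool_pos: [0.4767, 0.1746, 0.3096]
tcp_rot: [-2.111, -2.327, 0.0]
wrist_force: [0.4, 1.0, -1.0]
finger_gap: 0.0222
grasp_force: 68.6
```

```bash
python3 -c "
from h import *;togo([.4767,.1738,.148])"
```

```text
t 14.1167 grasp [0.4766 0.1746 0.1546] go [-0.0008  0.      0.0066]
R [[-0.097, 0.995, -0.0], [0.995, 0.097, -0.0], [-0.0, -0.0, -1.0]] q [-0.08  0.47 -0.45  1.97  0.29  0.76 -0.6 ] F [ 0.4  1.  -1. ]
```

>>> jog_arm(
  moves=[
    [[-0.0005,0,0.002,0,0,0],[0,0,0.002,0,0,0],[0,0,0.002,0,0,0],[0,0,0.002,0,0,0],[0,0,0,0,0,0],[0,0,0,0,0,0]],
  ],
)

```text
t: 14.62
tool_pos: [0.4769, 0.1745, 0.3019]
tcp_rot: [2.11, 2.327, 0.001]
wrist_force: [-0.7, -1.3, 4.0]
finger_gap: 0.0226
grasp_force: 69.1
```

>>> jog_arm(
  moves=[
    [[0,0,0.002,0,0,0],[0,0,0.002,0,0,0],[0,0,0.002,0,0,0],[0,0,0,0,0,0],[0,0,0,0,0,0]],
  ],
)

```text
t: 15.03
tool_pos: [0.4769, 0.1745, 0.2959]
tcp_rot: [2.11, 2.327, 0.001]
wrist_force: [-0.2, -1.4, 7.1]
finger_gap: 0.0224
grasp_force: 69.5
```

```bash
python3 -c "
from h import *;togo([.4767,.1738,.130])"
```

```text
t 15.0333 grasp [0.4771 0.1745 0.1409] go [-0.0007 -0.0004  0.0109]
R [[-0.098, 0.995, 0.001], [0.995, 0.098, 0.0], [0.0, 0.001, -1.0]] q [-0.09  0.49 -0.44  1.98  0.31  0.74 -0.61] F [-0.2 -1.4  7.1]
```

>>> jog_arm(
  moves=[
    [[0,0,0.002,0,0,0],[0,0,0.002,0,0,0],[0,0,0.002,0,0,0],[0,0,0.001,0,0,0],[0,0,0,0,0,0],[0,0,0,0,0,0]],
  ],
)

```text
t: 15.53
tool_pos: [0.4769, 0.1745, 0.2892]
tcp_rot: [2.11, 2.327, 0.001]
wrist_force: [-1.1, -2.5, 11.0]
finger_gap: 0.0224
grasp_force: 69.7
```

>>> jog_arm(
  moves=[
    [[0,0,0.001,0,0,0],[0,0,0.001,0,0,0],[0,0,0,0,0,0],[0,0,0,0,0,0]],
  ],
)

```text
t: 15.87
tool_pos: [0.477, 0.1745, 0.2874]
tcp_rot: [2.109, 2.327, 0.001]
wrist_force: [-2.1, -1.9, 12.5]
finger_gap: 0.0222
grasp_force: 69.9
```

>>> jog_arm(
  moves=[
    [[0,0,0.001,0,0,0],[0,0,0.001,0,0,0],[0,0,0,0,0,0],[0,0,0,0,0,0]],
  ],
)

```text
t: 16.2
tool_pos: [0.4772, 0.1745, 0.2864]
tcp_rot: [2.109, 2.326, 0.001]
wrist_force: [-3.2, -4.0, 23.0]
finger_gap: 0.0225
grasp_force: 71.8
```

>>> jog_arm(
  moves=[
    [[0,0,0.0006,0,0,0],[0,0,0,0,0,0],[0,0,0,0,0,0],[0,0,0,0,0,0],[0,0,0,0,0,0]],
  ],
)

```text
t: 16.62
tool_pos: [0.4772, 0.1745, 0.2862]
tcp_rot: [2.109, 2.326, 0.001]
wrist_force: [-3.9, -5.2, 28.3]
finger_gap: 0.0222
grasp_force: 72.2
```

Run:
```python
from h import *
from bench import env, optics
c=optics.read_camera("side");cv2.imwrite("pics/fin.png",crop(c,240,130,200,150,4))
```

```text
(no output)
```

View pics/fin.png

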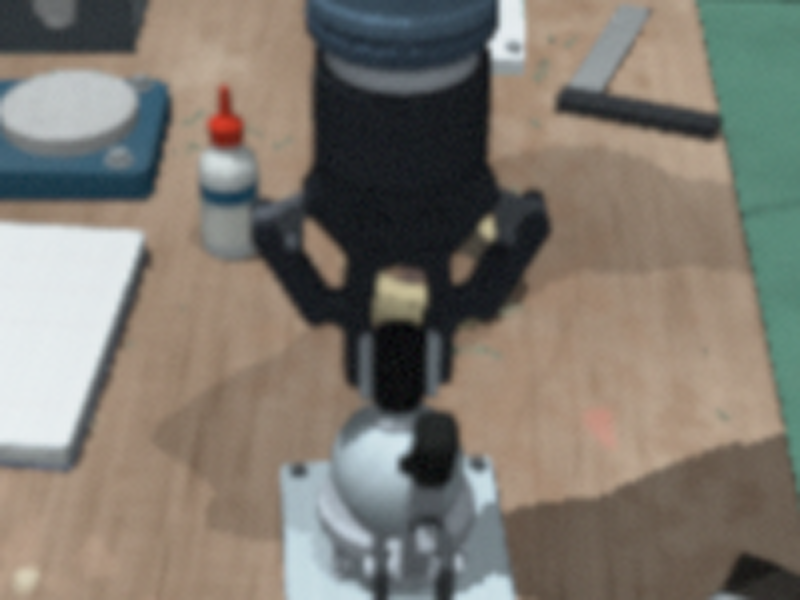

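The final picture shows the flask upright in the ring and held by the cap, with the clamp arm open in front of it and the glue bottle at (228,200), where it was. The force rose from 12 to 28 N with almost no further travel, so the ring is on its stop.

```bash
python3 -c "
from bench import env, optics;print(env.close_job())"
```

```text
the job is handed in; nothing more can be done
None
```

I swung the clamp arm open, set the flask upright in the ring and pressed it onto its stop (about 28 N at the wrist), then handed the job in at about 17 s still gripping and pressing; the glue bottle looked unmoved, and I never moved the gripper low near the tape roll.

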